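# Unlatch and open the specimen case

## Task

The specimen case is shut with its swing lever lying across the lid. First swing the lever out past the front of the case until it is well clear of the lid (about a quarter turn), then lift the lid by its front lip until it stands open by itself at 60 degrees or more. Leave the other things on the bench where they are.

Things in the scene. Friction and masses are not known exactly. Their poses are not given: they have to be found in the camera images.
- case: Grey specimen case, fixed: an open tray 170 (x) x 220 (y) x 85 mm high. Origin: centre of its underside; x points from the front (lip side, facing roughly to the robot's left) to the rear hinge, y to its left, z up. On its left side at the front stands a boss 100 mm high, x -117 to -47, y 110 to 152 mm, that carries the lever's upright pivot at x -98, y 132 mm.
- lid (a joint): Angle of the lid, rad: 0 shut, 1.75 at its stop, growing as the front rises. Flat aluminium plate 208 (x) x 220 (y) x 12 mm, 350 g, hinged along its rear edge. The hinge is stiff: it stays at any angle; lifting takes about 5 N at the lip. No handle. The lever stops it from rising until the lever is past about 1.1 rad.
- lid_lip (a point): Middle of the lower front edge of the lid: shut, at x -120, y 0, z 85.5 mm in the case's frame. The lid overhangs the tray's front wall there as a plain lip 35 mm deep, over the full width, with free space below. It moves with the lid, 208 mm from the hinge line.
- lid_hinge (a point): Middle of the lid's hinge line, in the plane of the lid's underside: x 88, y 0, z 85.5 mm in the case's frame. The hinge line runs along the case's y.
- lever (a joint): Angle of the latch lever, rad: 0 when it lies along the case's y over the lid's front (free end to the case's right), growing as its free end swings out to the front; 1.57 points straight out, 1.9 is its stop. It turns about the upright pivot at case x -98, y 132 mm and stays where it is left; about 1 N at the grip. It starts at 0 to 0.25.
- lever_grip (a point): Point on the axis of the lever's upright grip, 136.5 mm above the bench, 92 mm from the pivot axis. The lever is a flat steel bar 128 x 18 x 10 mm, its underside 101.5 mm above the bench (4 mm over the lid). Near its free end stands the round black grip, diameter 20 mm, 45 mm tall, from 111.5 to 156.5 mm above the bench.
- tall_bottle: Bystander: white plastic bottle, 66 mm across, 190 mm tall, beyond the case, on the boss's side. Origin: centre of its underside.
- jar: Bystander: amber glass jar, 72 mm across, 75 mm tall, behind the case's hinge. Origin: centre of its underside.
- puck_a: Bystander: steel specimen puck, 48 mm across, 24 mm tall, on the bench in front of the lip. Origin: centre of its underside.
- puck_b: Bystander: steel specimen puck, 48 mm across, 24 mm tall, on the bench in front of the lip, further off. Origin: centre of its underside.
- glove_carton: Bystander: brown cardboard carton 120 x 220 x 70 mm, on the left of the bench. Origin: centre of its underside.
- brush_cup: Bystander: glass cup 70 mm across, 90 mm tall, holding brushes that stand up to 190 mm. Origin: centre of its underside.
- short_bottle: Bystander: white plastic bottle with a green cap, 68 mm across, 130 mm tall. Origin: centre of its underside.
- spatula: Bystander: spatula 180 mm long, lying on the bench to the left. Origin: at its underside.

How it is judged:
On the way, in this order (a step that is already met when the one before it is completed fails the run):
1. the lever is swung out to 1.2 rad or more while the lid is still shut (value of joint lever above 1.2 rad and value of joint lid below 0.1 rad), for 0.2 s.
2. the lid is opened to 60 degrees or more (value of joint lid above 1.045 rad), for 0.2 s.
At the end, for the whole second after the job is handed in: The lever stands at 1.2 rad or more (clear of the lid) and the lid stands still by itself at 60 degrees (1.045 rad) or more (value of joint lever above 1.2 rad and value of joint lid above 1.045 rad and velocity of joint lid between -0.05 and 0.05 rad/s); the robot touches nothing.
It fails at once if a bystander is shifted by more than 30 mm (distance of any of tall_bottle, jar, puck_a, puck_b, glove_carton, brush_cup, short_bottle, spatula from where it was at the start of the episode above 0.03 m).
It also fails if it takes over 61 s, if anything falls off the work surface, if the arm or the gripper's body presses on something with over 40 N, if the wrist force passes 120 N, or if a joint passes its speed limit or range.

## Robot

A 6-joint arm with a two-finger parallel gripper is mounted at the origin on the work surface. World frame = base frame: x ahead of the robot, y to its left, z up, the work surface at z = 0. Lengths are in m, angles in rad, forces in N, time in s.
With the tool pointing down it reaches from about 0.425 to 1.125 m from the base axis. Payload 14.9 kg.
Tool frame: the origin (TCP) lies midway between the tips of the shut fingers; the grasp point (between the pads) lies 19 mm behind it; z points along the fingers, y is the line along which they close (so a half turn about z gives the same grasp; the last joint's range is limited). The gripper opens to 91 mm and grips with 3 to 60 N. Pads are 32 mm wide; open, the fingers measure 118 mm over their backs; the gripper's body (76 mm by 178 mm) begins 60 mm behind the grasp point.
Start: joints at [1.285, 0.379, 1.734, -0, 1.028, -0.033], TCP at [0.175, 0.678, 0.214] pointing down, gripper open.
Joint ranges: [-2.77, 2.77], [-0.74, 2.19], [0, 2.66], [-1.06, 4.2], [0.31, 2.87], [-3.08, 3.08]. Speed limits (rad/s): [1.89, 1.89, 2.39, 3.14, 3.14, 3.14].

## Interface

Orientations are given as a unit quaternion [x, y, z, w].
In Python, from workcell import bot gives the robot as it stands.
- The arm moves only by the shell command python3 -m creep 'ROWS' [FORCE]. ROWS is JSON, a list of rows, each a list of 7 numbers: the shift along the tool's x, y, z scaled (see below), then the turn, a rotation vector about the tool's x, y, z scaled (see below), then the closure, from 0 (fully open) to 1 (shut). A call has 1 to 8 rows; each row is the pose to reach, as a shift and turn from the pose commanded when the call began, along the tool's axes at that moment; what a row does not reach only later rows make up. The controller multiplies each number of a shift by 0.1 m and each number of a turn by pi/2 rad. A row lasts 1/12 s, in which the tool goes at most 41.7 mm and 7.16 degrees, less where a joint would pass 70% of its speed; a pose out of reach is approached as far as the arm can. A call with a number of a shift or a turn outside -1 to 1 is refused whole. A call with a gripper value outside its range is refused whole. The fingers move at their own pace and stop on an object; FORCE is the grip in N (left out, the last holds). Time passes only in rows, so rows that repeat a pose let the fingers close. It gives the time, the measured TCP pose, the force, the opening and the grip force at its end, in the units of the state.
- bot.get_state(): the state, without advancing time (a new reading comes with each control period).
- bot.read_camera(name): name is "scene" or "top"; returns a dict with "image" (400x640x3 uint8, red, green, blue), "camera_matrix" (3x3 intrinsics, pixels), "dist_coeffs" ([k1, k2, p1, p2, k3] as OpenCV has them; the pictures are not rectified), "xyz" and "rotation" of the camera in the world. Camera axes: x right, y up, looking along -z (the intrinsics and any distortion apply to the point x, -y, -z); pixel columns grow to the right and rows downward; lengths in m; the calibration is good to about 2 mm. A picture is of the moment at which its call begins. There is no depth.
- bot.sign_off(): hands the job in; it is judged then, once.
The state is a dict: "clock": time; "joints": joint angles; "qvel": joint speeds; "effort": joint torques, N m; "tcp_pos": TCP position; "tool_rot": TCP orientation; "force": force on the tool from outside, world axes, zero at the start; "ft_torque": the same for the moment, N m; "opening": finger opening in m; "grasp_force": force on a finger pad.
Only numpy, scipy, OpenCV 4.12 (cv2) and the standard library are available. Lean on these libraries where they do the work, as an engineer would, in place of code of your own. Each camera call takes 0.05 s, during which the arm holds its last target. There are 200 camera calls.

## Working session

There is one attempt and no reset: what is moved stays moved. The work goes in short steps, Python scripts to look and compute and a shell command to move; the robot and the scene stay as the last step left them, time stands still between calls to the robot, and variables do not carry over. Pictures are saved under pics/ and viewed, at most 10 in all, crops included, and the job is handed in when it is done.

```bash
ls; mkdir -p pics; python3 - <<'E'
from workcell import bot
import cv2,numpy as np
for n in("scene","top"):
    c=bot.read_camera(n);cv2.imwrite(f"pics/{n}0.png",c["image"][:,:,::-1])
    print(n,c["camera_matrix"],c["dist_coeffs"],c["xyz"],c["rotation"])
print(bot.get_state())
E
```

```text
pics
scene [[384.22067114   0.         321.33307043]
 [  0.         384.22067114 199.35200236]
 [  0.           0.           1.        ]] [0.0116939 0.        0.        0.        0.       ] [ 1.18500341 -0.65833605  0.80881083] [0.41274364 0.1529632  0.30843809 0.84327391]
top [[482.0755201    0.         321.76454022]
 [  0.         482.0755201  201.33300981]
 [  0.           0.           1.        ]] [-0.1006196  0.         0.         0.         0.       ] [0.43476172 0.0266524  1.46983674] [ 0.04218432 -0.03781267 -0.70130041  0.7106113 ]
{'clock': 0.1, 'joints': array([ 1.28469877e+00,  3.79390906e-01,  1.73472431e+00,  1.34004707e-05,
        1.02850611e+00, -3.32979252e-02]), 'qvel': array([ 0.00167701, -0.00242837, -0.00090749, -0.00154822,  0.00091179,
        0.00119665]), 'effort': array([ 2.52217164e-03, -7.65037465e+01, -4.35295165e+01,  6.52100192e-02,
        3.97985056e-02,  3.32185368e-05]), 'tcp_pos': array([0.17497956, 0.67740257, 0.21332857]), 'tool_rot': array([ 1.26066920e-01,  9.92021606e-01, -5.06882592e-04, -8.74543567e-05]), 'force': array([-0.46430008, -0.12919595,  0.1967812 ]), 'ft_torque': array([-0.01089999, -0.00953802,  0.05713076]), 'grasp_force': 0.0, 'opening': 0.09138375384628006}
```

View pics/scene0.png

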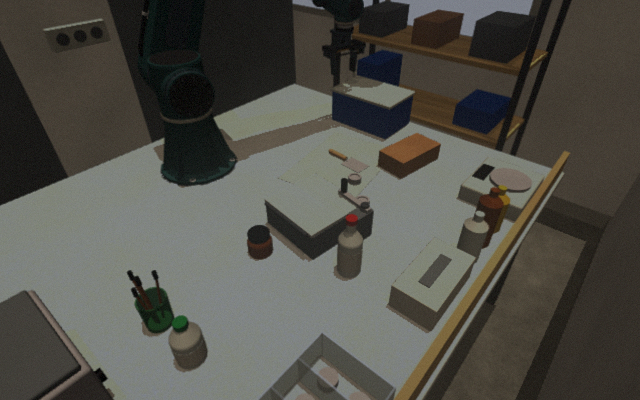

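View pics/top0.png

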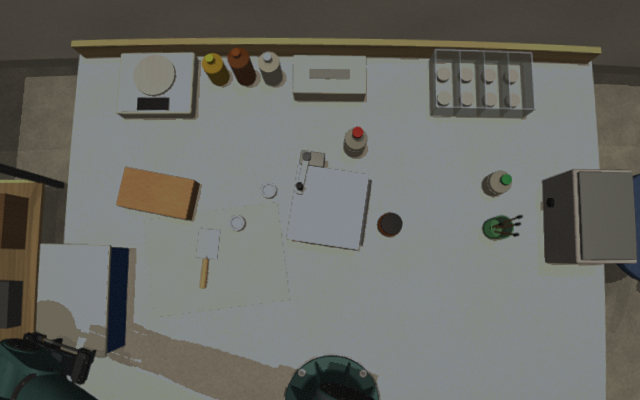

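The scene view shows the case with the lever in the middle of the bench. In the top view the lid corners are at about (302,165), (370,175), (360,248) and (288,238). The lever pivot is near (307,155), the black grip near (300,187), and the pucks are at (270,190) and (238,222). I'll zoom in to get more precise positions.

```bash
cat > h.py <<'E'
import cv2,numpy as np
from scipy.spatial.transform import Rotation as R
from workcell import bot
def ray(c,uv):
    K=np.array(c["camera_matrix"]);d=np.array(c["dist_coeffs"])
    p=cv2.undistortPoints(np.array(uv,float).reshape(-1,1,2),K,d)[:,0]
    v=np.c_[p[:,0],-p[:,1],-np.ones(len(p))]
    return np.array(c["xyz"]),R.from_quat(c["rotation"]).apply(v)
def onplane(c,uv,z):
    o,v=ray(c,uv);return o+v*((z-o[2])/v[:,2])[:,None]
def tri(c1,u1,c2,u2):
    A=[];o1,v1=ray(c1,[u1]);o2,v2=ray(c2,[u2]);M=np.c_[v1[0],-v2[0]]
    t=np.linalg.lstsq(M,o2-o1,rcond=None)[0]
    a,b=o1+t[0]*v1[0],o2+t[1]*v2[0];return (a+b)/2,np.linalg.norm(a-b)
E
python3 - <<'E'
from h import *
a=bot.read_camera("top")["image"][:,:,::-1]
b=bot.read_camera("scene")["image"][:,:,::-1]
A=cv2.resize(a[135:260,225:385],None,fx=5,fy=4.8,interpolation=cv2.INTER_CUBIC)
A=cv2.resize(a[140:256,228:384],None,fx=5,fy=5,interpolation=cv2.INTER_CUBIC)
B=cv2.resize(b[160:260,255:385],None,fx=6,fy=6,interpolation=cv2.INTER_CUBIC)
cv2.imwrite("pics/a1.png",cv2.convertScaleAbs(A,alpha=1.3));cv2.imwrite("pics/b1.png",cv2.convertScaleAbs(B,alpha=1.5))
E
```

```text
(no output)
```

View pics/a1.png

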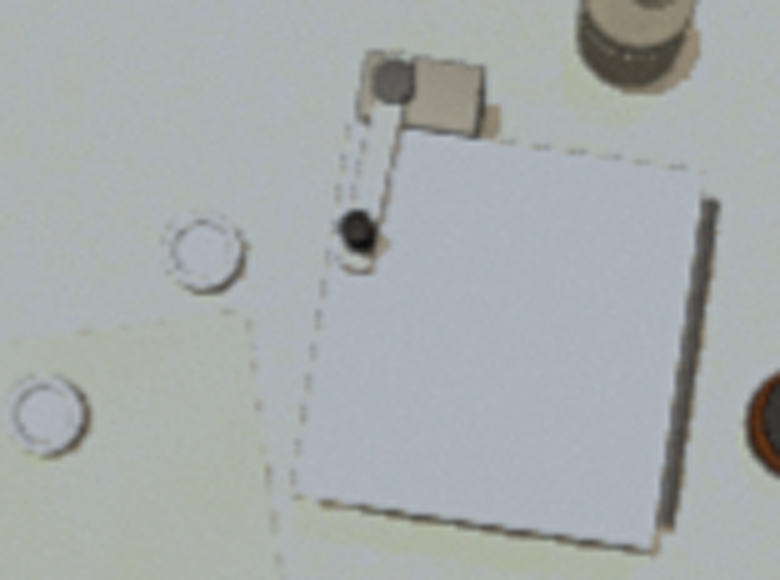

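View pics/b1.png

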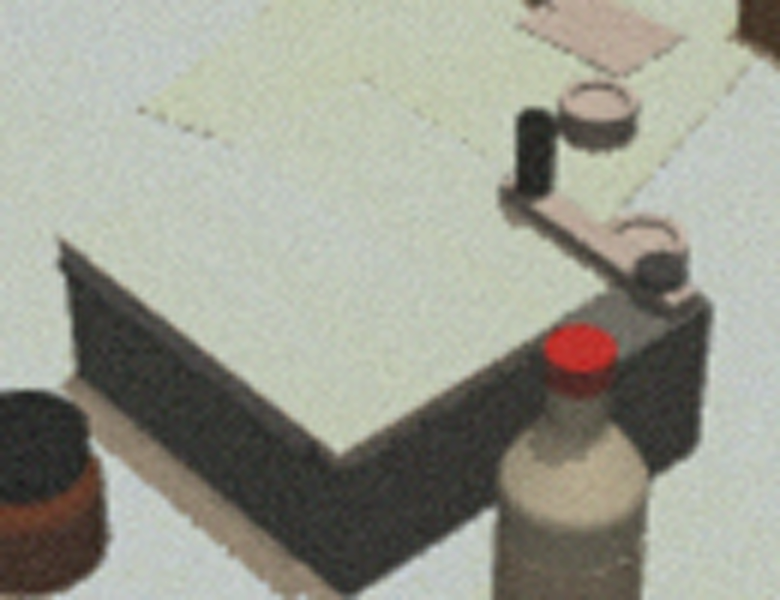

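The top crop shows the lid corners at (295,497), (655,550) and (706,172), the boss corners at (370,52), (485,67) and (478,137), the pivot cap at (394,80), the grip at (357,230), and the pucks at (205,253) and (48,414). The scene crop shows the grip top at (537,115) and the lid's rear corners at (60,240) and (338,457).

```bash
cat >> h.py <<'E'
def T(p):return (np.array(p,float)+.5)/5-.5+np.array([228,140])
def S(p):return (np.array(p,float)+.5)/6-.5+np.array([255,160])
E
python3 - <<'E'
from h import *
np.set_printoptions(precision=4,suppress=True)
t=bot.read_camera("top");s=bot.read_camera("scene")
L=onplane(t,T([(295,497),(655,550),(706,172)]),.0975);print(L,np.linalg.norm(L[0]-L[1]),np.linalg.norm(L[1]-L[2]))
B=onplane(t,T([(370,52),(485,67),(478,137)]),.1);print("boss",B,np.linalg.norm(B[0]-B[1]),np.linalg.norm(B[2]-B[1]))
fx=(L[1]-L[0]);fx2=B[1]-B[0];fy=L[2]-L[1]
for v in(fx,fx2,fy):print("ang",np.arctan2(v[1],v[0]))
# fit case pose to known points
loc=np.array([(-120,-110),(88,-110),(88,110),(-117,152),(-47,152),(-47,110)])/1e3
W=np.r_[L,B][:,:2]
a=loc-loc.mean(0);b=W-W.mean(0)
th=np.arctan2((a[:,0]*b[:,1]-a[:,1]*b[:,0]).sum(),(a*b).sum())
Rm=np.array([[np.cos(th),-np.sin(th)],[np.sin(th),np.cos(th)]]);o=W.mean(0)-Rm@loc.mean(0)
print("case",o,th,"res mm",1e3*(W-(loc@Rm.T+o)))
f=lambda x,y:Rm@np.array([x,y])+o
print("pivot",f(-.098,.132),"seen",onplane(t,T([(394,80)]),.12),"lip",f(-.12,0),"hinge",f(.088,0))
for u in[(357,215),(357,222)]:print("griptop",tri(t,T(u),s,S((537,115))),onplane(t,T([u]),.1565))
P=onplane(s,S([(537,115)]),.1565);print(P)
m=(t["image"].max(2)<45).astype(np.uint8);n,l,st,c=cv2.connectedComponentsWithStats(m[175:195,290:310]);print(st,c+[290,175])
g=onplane(t,c[1:2]+[290,175],.1365);print("grip mid",g)
q=g[0,:2]-f(-.098,.132);q=Rm.T@q;print("lever ang",np.arctan2(-q[0],-q[1]),np.hypot(*q))
print("pucks",onplane(t,T([(205,253),(48,414)]),.024),"tip lid pts", [f(-.12,y) for y in(-.11,.11)])
print("bottle cap?",onplane(t,[(357,132)],.19))
E
```

```text
[[ 0.4816  0.1348  0.0975]
 [ 0.4543 -0.0701  0.0975]
 [ 0.6718 -0.0985  0.0975]] 0.20669203993795554 0.2193850952564066
boss [[0.7395 0.0967 0.1   ]
 [0.7314 0.0299 0.1   ]
 [0.6901 0.0334 0.1   ]] 0.0672804707090945 0.04138282555666288
ang -1.7033365269698602
ang -1.6911305221239905
ang -0.129514820245045
case [0.5745 0.0021] -1.702396849117866 res mm [[ 0.4063 -0.6971]
 [ 0.3854  0.6252]
 [-0.1646  1.1595]
 [-1.0827 -1.4306]
 [ 0.0261  1.1702]
 [ 0.4296 -0.8272]]
pivot [0.7182 0.0819] seen [[0.7189 0.0816 0.12  ]] lip [0.5902 0.121 ] hinge [ 0.563  -0.0852]
griptop (array([0.6326, 0.0974, 0.1624]), np.float64(0.004377350845073248)) [[0.6352 0.0992 0.1565]]
griptop (array([0.6301, 0.0984, 0.1605]), np.float64(0.0014821870810807186)) [[0.6313 0.0992 0.1565]]
[[0.6262 0.1025 0.1565]]
[[  0   0  20  20 368]
 [  7   8   6   7  32]] [[299.5027 184.3641]
 [299.4688 186.0625]]
grip mid [[0.6284 0.0988 0.1365]]
lever ang 0.05489587424992924 0.09137227379678851
pucks [[0.631  0.1984 0.024 ]
 [0.5318 0.2909 0.024 ]] tip lid pts [array([0.4812, 0.1355]), array([0.6993, 0.1066])]
bottle cap? [[ 0.7714 -0.0578  0.19  ]]
```

```bash
cat >> h.py <<'E'
TH=-1.7024;RC=np.array([[np.cos(TH),-np.sin(TH),0],[np.sin(TH),np.cos(TH),0],[0,0,1]]);OC=np.array([.5745,.0021,0])
def case(x,y,z):return RC@np.array([x,y,z])+OC
def grip(a,z=.125):return case(-.098-.092*np.sin(a),.132-.092*np.cos(a),z)
def rel(p,Q=None):
    s=bot.get_state();return (R.from_quat(s["tool_rot"]).inv().apply(np.array(p)-s["tcp_pos"])/.1).round(3)
E
for i in 1 2 3 4 5; do python3 -m creep '[[-0.97,-0.74,0,0,0,0,0],[-0.97,-0.74,0,0,0,0,0],[-0.97,-0.74,0,0,0,0,0],[-0.97,-0.74,0,0,0,0,0]]' 10; done
python3 -c "
from h import *
print(rel(grip(.055,.2)),grip(.055))"
```

```text
clock: 0.63
tcp_pos: [0.2531, 0.5776, 0.2136]
tool_rot: [0.127, 0.992, -0.001, 0.0]
force: [0.5, 0.9, 0.5]
opening: 0.091
grasp_force: 0.0
clock: 0.97
tcp_pos: [0.3284, 0.4821, 0.2138]
tool_rot: [0.127, 0.992, -0.001, 0.0]
force: [-1.1, 0.8, 0.5]
opening: 0.0911
grasp_force: 0.0
clock: 1.3
tcp_pos: [0.404, 0.3866, 0.214]
tool_rot: [0.128, 0.992, -0.0, 0.0]
force: [-0.2, 0.3, 0.6]
opening: 0.0913
grasp_force: 0.0
clock: 1.63
tcp_pos: [0.4797, 0.2909, 0.2142]
tool_rot: [0.128, 0.992, -0.0, 0.001]
force: [-0.4, 0.4, -0.4]
opening: 0.0911
grasp_force: 0.0
clock: 1.97
tcp_pos: [0.5553, 0.1951, 0.2143]
tool_rot: [0.127, 0.992, -0.0, 0.001]
force: [-0.8, 1.4, -0.0]
opening: 0.0913
grasp_force: 0.0
[-0.944 -0.746  0.144] [0.62781564 0.09899906 0.125     ]
```

```bash

python3 -m creep '[[-0.945,-0.745,0,0,0,0,0],[-0.945,-0.745,0,0,0,0,0],[-0.945,-0.745,0,0,0,0,0],[-0.945,-0.745,0,0,0,0,0],[-0.945,-0.745,0.45,0,0,0,0],[-0.945,-0.745,0.89,0,0,0,0],[-0.945,-0.745,0.89,0,0,0,0],[-0.945,-0.745,0.89,0,0,0,0]]'
python3 -c "
from h import *
print(rel(grip(.055)))
for a in(.055,.3,.5,.7,.9,1.1,1.3,1.5,1.6):
  s=bot.get_state();print(a,(R.from_quat(s['tool_rot']).inv().apply(grip(a)-grip(.055))/.1).round(3))"
```

```text
clock: 2.63
tcp_pos: [0.6232, 0.1031, 0.1228]
tool_rot: [0.126, 0.992, -0.001, -0.002]
force: [0.8, -0.4, 1.0]
opening: 0.0911
grasp_force: 0.0
[-0.055 -0.028 -0.022]
0.055 [0. 0. 0.]
0.3 [-0.013  0.224 -0.   ]
0.5 [-0.063  0.401 -0.001]
0.7 [-0.148  0.564 -0.002]
0.9 [-0.263  0.707 -0.003]
1.1 [-0.405  0.824 -0.003]
1.3 [-0.567  0.911 -0.004]
1.5 [-0.743  0.964 -0.005]
1.6 [-0.834  0.977 -0.006]
```

```bash

python3 -m creep '[[-0.02,0,0,0,0,0,0],[-0.02,0,0,0,0,0,1],[-0.02,0,0,0,0,0,1],[-0.02,0,0,0,0,0,1],[-0.02,0,0,0,0,0,1],[-0.02,0,0,0,0,0,1],[-0.02,0,0,0,0,0,1],[-0.02,0,0,0,0,0,1]]' 10
python3 -m creep '[[0,0,0,0,0,0,1],[0,0,0,0,0,0,1],[0,0,0,0,0,0,1],[0,0,0,0,0,0,1]]' 10
python3 -c "
from h import *
print(rel(grip(.055)))"
```

```text
clock: 3.3
tcp_pos: [0.6269, 0.1019, 0.1251]
tool_rot: [0.126, 0.992, 0.0, 0.0]
force: [0.3, 0.4, -0.1]
opening: 0.0476
grasp_force: 0.0
clock: 3.63
tcp_pos: [0.6269, 0.1019, 0.1249]
tool_rot: [0.126, 0.992, -0.0, -0.0]
force: [-0.6, -0.9, 0.1]
opening: 0.0206
grasp_force: 0.4
[-0.016 -0.026 -0.001]
```

```bash

python3 -m creep '[[0,0,0,0,0,0,1],[0,0,0,0,0,0,1],[-0.015,0.2,0,0,0,0,1],[-0.065,0.375,0,0,0,0,1],[-0.15,0.54,0,0,0,0,1],[-0.265,0.68,0,0,0,0,1],[-0.265,0.68,0,0,0,0,1],[-0.265,0.68,0,0,0,0,1]]'
python3 -m creep '[[0,0,0,0,0,0,1]]'
python3 -c "
from h import *
print(rel(grip(.9)),rel(grip(1.1)),rel(grip(1.3)),rel(grip(1.5)),rel(grip(1.6)))"
```

```text
clock: 4.3
tcp_pos: [0.6696, 0.1623, 0.1247]
tool_rot: [0.126, 0.992, 0.001, -0.0]
force: [-2.3, 8.5, 1.7]
opening: 0.0196
grasp_force: 10.0
clock: 4.38
tcp_pos: [0.669, 0.162, 0.1247]
tool_rot: [0.126, 0.992, 0.001, -0.0]
force: [-2.7, 9.8, 0.7]
opening: 0.0196
grasp_force: 10.0
[-0.022 -0.006 -0.003] [-0.163  0.111 -0.003] [-0.325  0.198 -0.003] [-0.501  0.251 -0.003] [-0.592  0.264 -0.003]
```

```bash

python3 -m creep '[[-0.09,0.05,0,0,0,0,1],[-0.165,0.11,0,0,0,0,1],[-0.25,0.16,0,0,0,0,1],[-0.33,0.2,0,0,0,0,1],[-0.42,0.23,0,0,0,0,1],[-0.51,0.25,0,0,0,0,1],[-0.56,0.26,0,0,0,0,1],[-0.56,0.26,0,0,0,0,1]]'
python3 -m creep '[[0,0,0,0,0,0,1],[0,0,0,0,0,0,0.5],[0,0,0,0,0,0,0.5],[0,0,0,0,0,0,0.5],[0,0,0,0,0,0,0.5],[0,0,0,0,0,0,0.5]]'
python3 -m creep '[[0,0,-0.4,0,0,0,0.5],[0,0,-0.8,0,0,0,0.5],[0,0,-1,0,0,0,0.5],[0,0,-1,0,0,0,1]]'
python3 - <<'E'
from h import *
a=bot.read_camera("top")["image"][:,:,::-1]
cv2.imwrite("pics/a2.png",cv2.convertScaleAbs(cv2.resize(a[80:280,180:420],None,fx=3,fy=3),alpha=1.3))
E
```

```text
clock: 5.05
tcp_pos: [0.7307, 0.1732, 0.1247]
tool_rot: [0.126, 0.992, 0.001, 0.0]
force: [1.7, 11.6, -3.5]
opening: 0.0195
grasp_force: 10.0
clock: 5.55
tcp_pos: [0.7303, 0.1721, 0.125]
tool_rot: [0.126, 0.992, -0.0, 0.0]
force: [-0.0, -0.5, -0.2]
opening: 0.0453
grasp_force: 0.0
clock: 5.88
tcp_pos: [0.7328, 0.1727, 0.2311]
tool_rot: [0.126, 0.992, 0.001, 0.004]
force: [0.3, 0.2, 1.4]
opening: 0.0415
grasp_force: 0.0
```

View pics/a2.png

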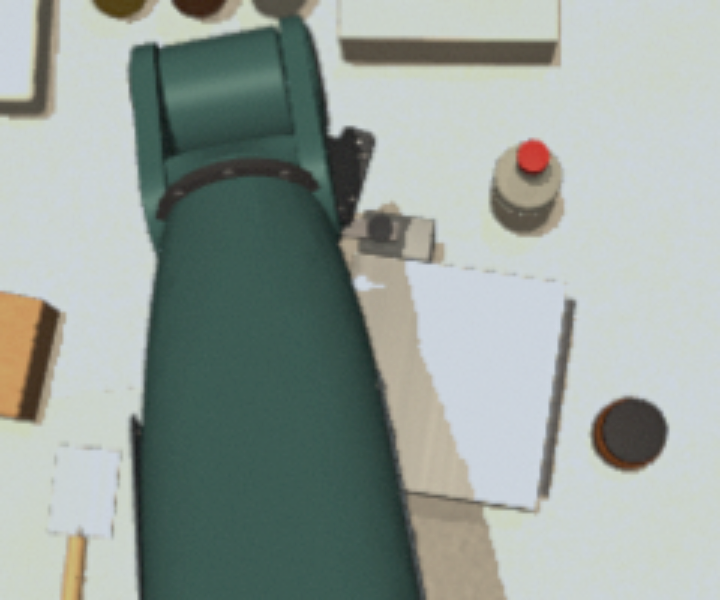

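The lever now stands straight out at about 1.5 rad: its pivot is at (380,228) in the crop and the bar runs left under the forearm. The lid is shut and clear. Next I'll back off in front of the lip and work out the tilt.

```bash
cat >> h.py <<'E'
def goal(tau,sgn):
    z=RC@np.array([np.cos(tau),0,-np.sin(tau)]);y=sgn*RC[:,1];return R.from_matrix(np.c_[np.cross(y,z),y,z])
def goalv(tau,sgn):
    z=RC@np.array([np.cos(tau),0,-np.sin(tau)]);x=sgn*RC[:,1];return R.from_matrix(np.c_[x,np.cross(z,x),z])
def turn(G):
    return ((R.from_quat(bot.get_state()["tool_rot"]).inv()*G).as_rotvec()/(np.pi/2)).round(3)
E
python3 -c "
from h import *
print(rel([.55,.29,.3]),bot.get_state()['joints'].round(3))
for t in(90,45,30):
  for s in(1,-1):print(t,s,turn(goal(np.radians(t),s)),turn(goalv(np.radians(t),s)))"
```

```text
[ 2.05   0.685 -0.727] [ 0.201  0.442  1.615 -0.     1.079 -1.117]
90 1 [0.003 0.001 0.923] [ 0.004 -0.002  1.923]
90 -1 [-1.000e-03  3.000e-03 -1.077e+00] [ 0.001  0.003 -0.077]
45 1 [ 0.364 -0.406  0.87 ] [-0.041 -0.739  1.78 ]
45 -1 [ 0.42   0.375 -1.016] [ 0.5   -0.028 -0.074]
30 1 [ 0.482 -0.541  0.829] [-0.055 -0.967  1.671]
30 -1 [ 0.557  0.497 -0.968] [ 0.667 -0.038 -0.071]
```

```bash

python3 -m creep '[[1,0.34,-0.7,0,0,0.4,1],[1,0.34,-0.7,0,0,0.4,1],[1,0.34,-0.7,0,0,0.4,1],[1,0.34,-0.7,0,0,0.4,1],[1,0.34,-0.7,0,0,0.4,1],[1,0.34,-0.7,0,0,0.4,1],[1,0.34,-0.7,0,0,0.4,1]]'
python3 -c "
from h import *
print(rel([.55,.29,.3]),bot.get_state()['joints'].round(3))
for t in(90,45,30):
  for s in(1,):print(t,s,turn(goal(np.radians(t),s)))"
```

```text
clock: 6.52
tcp_pos: [0.6416, 0.2301, 0.2937]
tool_rot: [0.425, 0.905, -0.001, -0.001]
force: [-0.2, -0.3, -0.5]
opening: 0.0005
grasp_force: 0.0
[ 1.046 -0.321 -0.062] [ 0.31   0.272  1.722 -0.     1.149 -0.383]
90 1 [-0.001  0.     0.525]
45 1 [ 0.205 -0.471  0.498]
30 1 [ 0.273 -0.627  0.476]
```

```bash

python3 -m creep '[[1,-0.32,0,0.2,-0.47,0.5,1],[1,-0.32,0,0.2,-0.47,0.5,1],[1,-0.32,0,0.2,-0.47,0.5,1],[1,-0.32,0,0.2,-0.47,0.5,1],[1,-0.32,0,0.2,-0.47,0.5,1],[1,-0.32,0,0.2,-0.47,0.5,1],[1,-0.32,0,0.2,-0.47,0.5,1],[1,-0.32,0,0.2,-0.47,0.5,1]]'
python3 -c "
from h import *
print(rel([.55,.29,.3]),bot.get_state()['joints'].round(3))
for t in(45,30,20):
  for s in(1,):print(t,s,turn(goal(np.radians(t),s)))"
```

```text
clock: 7.18
tcp_pos: [0.5536, 0.2871, 0.2943]
tool_rot: [0.669, 0.665, -0.248, 0.22]
force: [0.0, 0.6, -0.1]
opening: 0.0006
grasp_force: 0.0
[-0.013 -0.038 -0.061] [ 0.647  0.396  1.668 -0.495  1.561  0.783]
45 1 [ 0.031 -0.068  0.068]
30 1 [ 0.04  -0.235  0.064]
20 1 [ 0.045 -0.346  0.061]
```

```bash

python3 -m creep '[[0,0,0,0.04,-0.23,0.06,1],[0,0,0,0.04,-0.23,0.06,1],[0,0,0,0.04,-0.23,0.06,1],[0,0,0,0.04,-0.23,0.06,1],[0,0,0,0.04,-0.23,0.06,1]]'
python3 -c "
from h import *
print(bot.get_state()['joints'].round(3))
for t in(30,20):
  print(t,turn(goal(np.radians(t),1)))
for x,z in((-.16,.2),(-.16,.05),(-.10,.06)):print(x,z,case(x,-.03,z),rel(case(x,-.03,z)))"
```

```text
clock: 7.6
tcp_pos: [0.5536, 0.287, 0.2924]
tool_rot: [0.65, 0.577, -0.374, 0.324]
force: [0.5, -1.3, 0.6]
opening: 0.0003
grasp_force: 0.0
[ 0.694  0.555  1.578 -0.649  1.837  0.922]
30 [-0.    -0.008  0.008]
20 [ 0.    -0.119  0.008]
-0.16 0.2 [0.56575528 0.16465316 0.2       ] [0.18  0.284 1.5  ]
-0.16 0.05 [0.56575528 0.16465316 0.05      ] [1.47  0.3   2.266]
-0.1 0.06 [0.55788183 0.105172   0.06      ] [1.077 0.295 2.731]
```

```bash

for i in 1 2; do python3 -m creep '[[0.25,0.15,0.8,0,0,0,1],[0.25,0.15,0.8,0,0,0,1],[0.25,0.15,0.8,0,0,0,1]]'; done
python3 -m creep '[[0,0,0,0,0,0,1]]'
python3 -c "
from h import *
print(turn(goal(np.radians(30),1)),bot.get_state()['joints'].round(3))
for x,z in((-.18,.06),(-.115,.06)):print(x,z,rel(case(x,-.03,z)))"
```

```text
clock: 7.85
tcp_pos: [0.5597, 0.2249, 0.2285]
tool_rot: [0.651, 0.576, -0.375, 0.323]
force: [0.4, -0.6, -0.4]
opening: 0.0005
grasp_force: 0.0
clock: 8.1
tcp_pos: [0.5669, 0.1676, 0.1665]
tool_rot: [0.651, 0.575, -0.375, 0.323]
force: [-0.3, -1.2, -0.8]
opening: 0.0004
grasp_force: 0.0
clock: 8.18
tcp_pos: [0.5681, 0.1706, 0.1697]
tool_rot: [0.652, 0.575, -0.373, 0.323]
force: [-0.2, -0.3, 1.0]
opening: 0.0006
grasp_force: 0.0
[-0.001 -0.009  0.005] [ 0.556  0.626  1.732 -0.725  1.594  0.986]
-0.18 0.06 [ 1.013 -0.007  0.443]
-0.115 0.06 [ 0.681 -0.009  1.001]
```

```bash

python3 -m creep '[[0.4,0,0.1,0,0,0,1],[0.8,0,0.3,0,0,0,1],[1,0,0.44,0,0,0,1],[1,0,0.44,0,0,0,1],[0.9,0,0.63,0,0,0,1],[0.78,0,0.82,0,0,0,1],[0.68,0,1,0,0,0,1],[0.68,0,1,0,0,0,1]]'
python3 -m creep '[[0,0,0,0,0,0,1],[0,0,0,0,0,0,1]]'
python3 - <<'E'
from h import *
s=bot.get_state();print(s['joints'].round(3),RC.T@(s['tcp_pos']-OC))
a=bot.read_camera("scene")["image"][:,:,::-1]
cv2.imwrite("pics/b2.png",cv2.convertScaleAbs(cv2.resize(a[80:280,220:460],None,fx=3,fy=3),alpha=1.5))
# lift waypoints: pushing point at radius r along lid, tip upper corner offset
tau=np.radians(30);off=np.array([.016*np.sin(tau),0,.016*np.cos(tau)])
for th in(0,.2,.4,.6,.8,1.0,1.1,1.2,1.3):
  r=.19;p=np.array([.088-r*np.cos(th),-.03,.0855+r*np.sin(th)])-off
  print(th,p.round(3),rel(RC@p+OC))
E
```

```text
clock: 8.85
tcp_pos: [0.5621, 0.1202, 0.0631]
tool_rot: [0.653, 0.574, -0.372, 0.325]
force: [-0.5, -0.3, 0.2]
opening: 0.0006
grasp_force: 0.0
clock: 9.02
tcp_pos: [0.5626, 0.1228, 0.0623]
tool_rot: [0.653, 0.575, -0.372, 0.325]
force: [0.2, 0.4, 0.7]
opening: 0.0007
grasp_force: 0.0
[ 0.502  0.755  1.778 -0.774  1.44   1.084] [-0.11814631 -0.02759964  0.06232746]
0 [-0.11  -0.03   0.072] [-0.125 -0.023  0.02 ]
0.2 [-0.106 -0.03   0.109] [-0.469 -0.024 -0.14 ]
0.4 [-0.095 -0.03   0.146] [-0.838 -0.025 -0.23 ]
0.6 [-0.077 -0.03   0.179] [-1.217 -0.027 -0.244]
0.8 [-0.052 -0.03   0.208] [-1.591 -0.029 -0.182]
1.0 [-0.023 -0.03   0.232] [-1.946 -0.03  -0.048]
1.1 [-0.006 -0.03   0.241] [-2.111 -0.031  0.045]
1.2 [ 0.011 -0.03   0.249] [-2.267 -0.032  0.154]
1.3 [ 0.029 -0.03   0.255] [-2.41  -0.033  0.279]
```

View pics/b2.png

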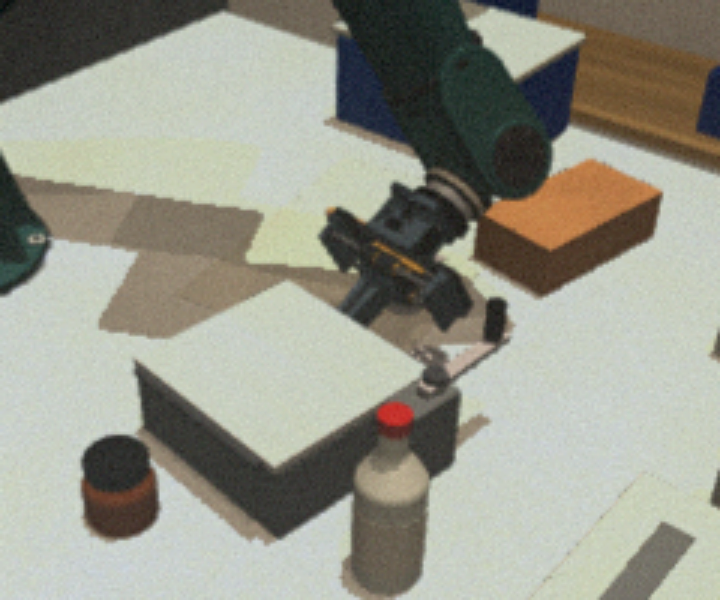

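Fingers are under the lip and the lever points out clear of the lid (grip at (495,320) in the crop). Starting the lift.

```bash

python3 -m creep '[[-0.06,0,0.01,0,0,0,1],[-0.12,0,0.02,0,0,0,1],[-0.18,0,0,0,0,0,1],[-0.24,0,-0.03,0,0,0,1],[-0.3,0,-0.06,0,0,0,1],[-0.36,0,-0.09,0,0,0,1],[-0.42,0,-0.12,0,0,0,1],[-0.47,0,-0.14,0,0,0,1]]'
python3 -m creep '[[-0.06,0,-0.015,0,0,0,1],[-0.12,0,-0.03,0,0,0,1],[-0.18,0,-0.045,0,0,0,1],[-0.24,0,-0.06,0,0,0,1],[-0.3,0,-0.075,0,0,0,1],[-0.37,0,-0.09,0,0,0,1],[-0.37,0,-0.09,0,0,0,1]]'
python3 - <<'E'
from h import *
s=bot.get_state();print(s['joints'].round(3),RC.T@(s['tcp_pos']-OC))
tau=np.radians(30);off=np.array([.016*np.sin(tau),0,.016*np.cos(tau)])
for th in(.4,.6,.8,1.0,1.1,1.2,1.3):
  r=.19;p=np.array([.088-r*np.cos(th),-.03,.0855+r*np.sin(th)])-off
  print(th,rel(RC@p+OC))
a=bot.read_camera("scene")["image"][:,:,::-1]
cv2.imwrite("pics/b3.png",cv2.convertScaleAbs(cv2.resize(a[80:280,220:460],None,fx=3,fy=3),alpha=1.5))
E
```

```text
clock: 9.73
tcp_pos: [0.5601, 0.1096, 0.1088]
tool_rot: [0.652, 0.575, -0.373, 0.325]
force: [-0.1, -0.3, -4.6]
opening: 0.0003
grasp_force: 1.8
clock: 10.32
tcp_pos: [0.5592, 0.098, 0.1459]
tool_rot: [0.652, 0.574, -0.372, 0.325]
force: [1.1, 0.5, 0.5]
opening: 0.0002
grasp_force: 0.0
[ 0.472  0.607  1.83  -0.79   1.497  1.003] [-0.09310821 -0.0277877   0.1459254 ]
0.4 [ 0.012 -0.022 -0.015]
0.6 [-0.367 -0.024 -0.028]
0.8 [-0.741 -0.025  0.033]
1.0 [-1.096 -0.027  0.168]
1.1 [-1.261 -0.028  0.262]
1.2 [-1.416 -0.028  0.371]
1.3 [-1.56  -0.029  0.496]
```

View pics/b3.png

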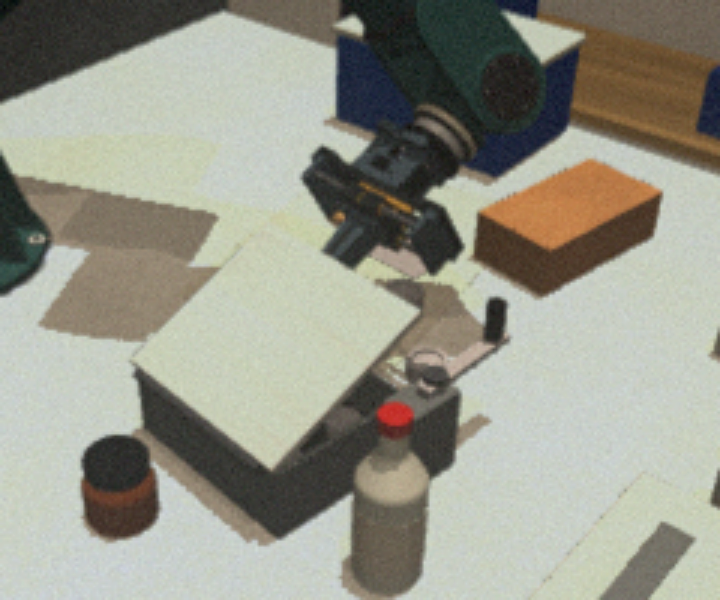

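The lid has risen to about 0.4 rad, with the fingers still under its front edge at (345,255). I'll continue to about 1.3.

```bash

python3 -m creep '[[-0.09,0,-0.01,0,0,0,1],[-0.18,0,-0.02,0,0,0,1],[-0.27,0,-0.025,0,0,0,1],[-0.37,0,-0.03,0,0,0,1],[-0.46,0,-0.02,0,0,0,1],[-0.55,0,-0.005,0,0,0,1],[-0.65,0,0.015,0,0,0,1],[-0.74,0,0.035,0,0,0,1]]'
python3 -m creep '[[-0.09,0,0.03,0,0,0,1],[-0.18,0,0.065,0,0,0,1],[-0.27,0,0.1,0,0,0,1],[-0.36,0,0.135,0,0,0,1],[-0.44,0,0.18,0,0,0,1],[-0.52,0,0.23,0,0,0,1],[-0.6,0,0.28,0,0,0,1],[-0.68,0,0.34,0,0,0,1]]'
python3 -m creep '[[-0.07,0,0.06,0,0,0,1],[-0.14,0,0.13,0,0,0,1],[-0.14,0,0.13,0,0,0,1],[-0.14,0,0.13,0,0,0,1]]'
python3 - <<'E'
from h import *
s=bot.get_state();print(s['joints'].round(3),RC.T@(s['tcp_pos']-OC))
a=bot.read_camera("scene")["image"][:,:,::-1]
cv2.imwrite("pics/b4.png",cv2.convertScaleAbs(cv2.resize(a[80:280,220:460],None,fx=3,fy=3),alpha=1.5))
E
```

```text
clock: 11.03
tcp_pos: [0.5537, 0.0573, 0.2073]
tool_rot: [0.652, 0.574, -0.373, 0.325]
force: [-2.7, 3.0, -4.2]
opening: 0.0006
grasp_force: 2.2
clock: 11.7
tcp_pos: [0.5457, -0.0064, 0.2478]
tool_rot: [0.652, 0.575, -0.373, 0.325]
force: [-1.7, 2.8, -3.7]
opening: 0.0006
grasp_force: 1.9
clock: 12.03
tcp_pos: [0.5437, -0.0243, 0.2533]
tool_rot: [0.652, 0.574, -0.373, 0.325]
force: [1.2, 0.0, 0.2]
opening: 0.0005
grasp_force: 0.0
[ 0.305  0.364  1.958 -0.899  1.488  0.839] [ 0.03024442 -0.02702236  0.2533283 ]
```

View pics/b4.png

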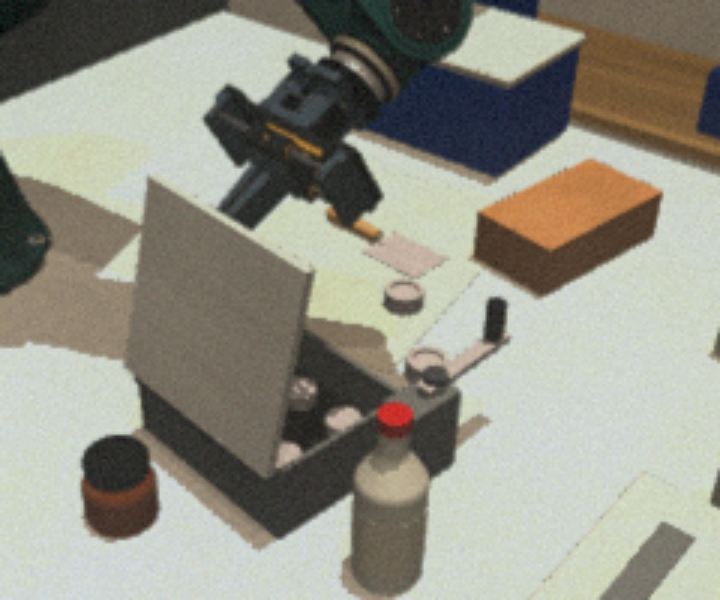

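The lid stands steep, with its upper corners at (148,178) and (313,268), and the lever and bystanders are in place. I'll back off and check the angles.

```bash

python3 -m creep '[[0,0,-0.3,0,0,0,1],[0,0,-0.6,0,0,0,1],[0,0,-0.9,0,0,0,1],[0,0,-0.9,0,0,0,1],[0,0,-0.9,0,0,0,1],[0,0,-0.9,0,0,0,1]]'
python3 - <<'E'
from h import *
s=bot.get_state();print(s['force'].round(1),s['qvel'].round(3))
c=bot.read_camera("scene");a=c["image"][:,:,::-1]
cv2.imwrite("pics/b5.png",cv2.convertScaleAbs(cv2.resize(a[80:280,220:460],None,fx=3,fy=3),alpha=1.5))
for u,y in(((148,178),-.11),((313,268),.11)):
  o,v=ray(c,[(np.array(u)+.5)/3-.5+[220,80]]);o=RC.T@(o-OC);v=RC.T@v[0];p=o+v*(y-o[1])/v[1]
  print(p,np.arctan2(p[2]-.0855,.088-p[0]),np.hypot(p[2]-.0855,.088-p[0]))
g=onplane(c,[(np.array((495,320))+.5)/3-.5+[220,80]],.1365)[0];q=RC.T@(g-OC)-[-.098,.132,0];print("lever",np.arctan2(-q[0],-q[1]),np.hypot(q[0],q[1]))
E
```

```text
clock: 12.58
tcp_pos: [0.5536, 0.0529, 0.2984]
tool_rot: [0.652, 0.575, -0.373, 0.325]
force: [-0.5, -0.5, 0.0]
opening: 0.0004
grasp_force: 0.0
[-0.5 -0.5  0. ] [-0.014  0.003  0.013 -0.    -0.001 -0.   ]
[ 0.04685082 -0.11        0.28678476] 1.3691422561601745 0.205447827324758
[0.04082352 0.11       0.29102268] 1.3451611632702125 0.21086771019533793
lever 1.5258360759043796 0.09051568637714465
```

View pics/b5.png

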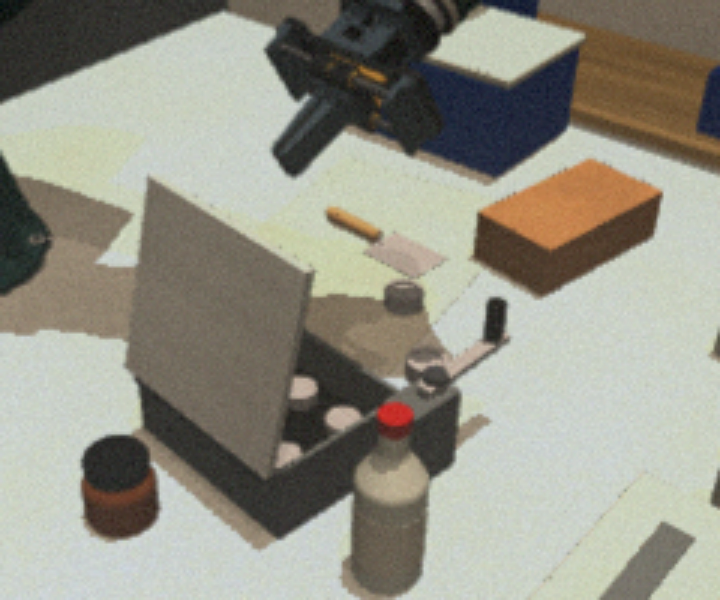

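The lid stays at about 1.35 rad with its corners unmoved at (148,178) and (313,268), the lever is at 1.53 rad, and the gripper is well clear of everything. Handing in.

```bash
python3 -c "
from workcell import bot
print(bot.sign_off())"
```

```text
the job is handed in; nothing more can be done
None
```

The job is handed in: before sign-off the lever measured about 1.53 rad and the lid about 1.35 rad, standing by itself with the robot clear and the bystanders in view unmoved; sign-off returned no verdict.

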